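Open a retaining ring over a sander pulley's axle stub and hold it at the groove

ROBOT

A 6-joint arm with a two-finger parallel gripper is mounted at the origin on the work surface. World frame = base frame: x ahead of the robot, y to its left, z up, the work surface at z = 0. Lengths are in m, angles in degrees, forces in N, time in s.
With the tool pointing down it reaches from about 0.3 to 0.75 m from the base axis. Payload 8.5 kg.
Tool frame: the origin (TCP) lies midway between the tips of the shut fingers; the grasp point (between the pads) lies env.tcp_to_grasp behind it (env.tcp_to_grasp is the distance from the TCP to the grasp point, in m); z points along the fingers, y is the direction in which the jaws open and shut (so a half turn about z gives the same grasp; the last joint's range is limited). The gripper opens to 85 mm and grips with 20 to 120 N. Pads are 22 mm wide; open, the fingers measure 114 mm over their backs; the gripper's body (76 mm by 85 mm) begins 54 mm behind the grasp point. The pads swing forward as they close: fully open they stand 13 mm farther back than shut.
Start: joints at [-81.549, 21.807, 74.336, -0, 83.858, -12.336], TCP at [0.195, -0.514, 0.231] pointing down, gripper open.
Joint ranges: [-178.18, 178.18], [-50.72, 133.34], [12.68, 142.11], [-81.47, 261.47], [9.98, 163.14], [-165.26, 165.26]. Speed limits (degrees/s): [136.94, 136.94, 180, 180, 180, 180].

INTERFACE

Orientations are given as a 3x3 rotation matrix whose columns are the frame's x, y, z axes.
In Python, from rig import readout, imaging, job, env gives the robot as it stands.
- The arm moves only by the tool move_arm, never from a script. Its argument "motion" is a list of rows, each a list of 3 entries, a list of its own where there are three numbers: the shift along the tool's x, y, z normalised to -1 to 1, where 1 is 0.02 m, then the turn, a rotation vector about the tool's x, y, z normalised to -1 to 1, where 1 is 120 degrees, then the gripper command: -1 is shut, 1 is fully open, values between are in proportion. In form: [[[tx, ty, tz], [rx, ry, rz], claw], ...]. A call has 1 to 12 rows; each row shifts and turns the pose as measured when the row begins, along the tool's axes as they then stand; what a row does not reach is not made up. A row lasts 1/12 s, in which the tool goes at most 41.7 mm and 7.16 degrees, less where a joint would pass 70% of its speed; a pose out of reach is approached as far as the arm can. A call with a number of a shift or a turn outside -1 to 1 is refused whole. A call with a gripper value outside its range is refused whole. The fingers move at their own pace and stop on an object; "squeeze" is the grip in N (left out, the last holds). Time passes only in rows, so rows that do not move let the fingers close. It gives the time, the measured TCP pose, the force and the opening at its end, in the units of the state.
- readout.observe(): the state, without advancing time (a new reading comes with each control period).
- imaging.get_image(name): name is "scene" or "top"; returns a dict with "img" (384x512x3 uint8, blue, green, red), "fov_y" (degrees; the focal length in pixels is half the picture's height over the tangent of half this angle, whatever the lens; pixels are square), "cx", "cy" (the principal point, pixels), "eye" and "orientation" of the camera in the world. Camera axes: x right, y up, looking along -z (the intrinsics and any distortion apply to the point x, -y, -z); pixel columns grow to the right and rows downward; lengths in m; the calibration is good to about 2 mm. A picture is of the moment at which its call begins. There is no depth.
- job.close_job(): hands the job in, once; it reports no verdict.
The state is a dict: "time_s": time; "q": joint angles; "qvel": joint speeds; "joint_efforts": joint torques, N m; "position": TCP position; "tool_rot": TCP orientation; "ft_force": force on the tool from outside, world axes, zero at the start; "wrist_torque": the same for the moment, N m; "grip_width": finger opening in m.
Only numpy, scipy, OpenCV 4.12 (cv2) and the standard library are available. Lean on these libraries where they do the work, as an engineer would, in place of code of your own. Each camera call takes 0.05 s, during which the arm holds its last target.

TASK

One of the two sander pulleys still lacks its retaining ring. Lift the ring pliers, with the ring loaded on them, upright out of their wooden stand, squeeze the handles together to spread the ring fully, and slide it down over the end of the bare axle stub until it is level with the stub's groove, around the stub's middle. Finish while still holding it there: pliers squeezed and upright, ring spread at the groove and clear of stub and washer; do not force it onto the stub, and leave the other things on the bench where they are.

Things in the scene. Friction and masses are not known exactly. Their poses are not given: they have to be found in the camera images.
- pliers_grip (a point): Ring pliers standing upright in a wooden stand. Point midway between their two upright rubber handles, half-way up the part to grip: handles reach 32 mm below to 28 mm above it, each 15 mm wide along x. Over their outer faces they measure 46 mm here at rest (52 mm at the splayed top) and 34 mm when squeezed to the stop, then parallel. z up, y across both handles (squeeze along y).
- ring_centre (a point): Centre of the steel ring when spread, mid-thickness, 140 mm straight below pliers_grip. Level ring, 3.5 mm thick, open between two lugs on the pliers' -x side, its back held by a rod on the +x side. Spread: inner diameter 46 mm, outer 56 mm, lugs reach 35 mm out. At rest its arms close in so that it cannot pass over the stub.
- spread (a joint): Swing of each handle: 0 at rest (handles splayed, ring closed), 0.11 rad at the stop (handles parallel, ring fully spread). Squeezing the handles makes it grow; a spring resists with about 7 N per handle at first and 13 N at the stop, at the grip point.
- pliers: Frame of the pliers, which weigh about 0.29 kg in all. Origin between the two pivots, 55 mm below pliers_grip, 85 mm above ring_centre; z up. Its square hanger bar, 8 x 8 x 120 mm along x at the origin, lies in open-topped notches 10 mm deep in the stand's two posts: lift straight up by over 15 mm to free it; the ring hangs between the posts.
- stand: Fixed wooden stand of the pliers, 130 x 80 mm base, two posts 118 mm high at x = +-49 mm; origin under the middle of its base, x along the hanger bar.
- groove (a point): Centre of the groove of the bare axle stub, on its upright axis, 60 mm above the bench. Groove: 34 mm diameter, 12 mm high (6 mm above and below this point). Above it the shaft has 40 mm diameter up to 16 mm above this point, then a nose tapering to 26 mm diameter at 25 mm above. A washer of 60 mm diameter lies directly under the groove.
- bare_stub: The fixed pulley with the bare stub: grey flange of 124 mm diameter, aluminium pulley of 92 mm diameter up to 50 mm, washer to 54 mm, shaft to 85 mm high. Origin at the bench below its axis.
- done_stub: The same kind of pulley and stub (fixed), but with its ring already in the groove: a dark ring of 52 mm outer diameter with two lugs, standing out beyond the 40 mm shaft above the washer. Origin at the bench below its axis; not to be worked on. The two swap places.
- wrench: Bystander, to be left alone: steel open-ended wrench 160 mm long, lying. Origin at its underside.
- screwdriver: Bystander, to be left alone: screwdriver 190 mm long, lying. Origin at its underside.
- offcut: Bystander, to be left alone: wood offcut 90 x 45 x 25 mm. Origin at its underside.
- screw_jar: Bystander, to be left alone: glass jar, 60 mm across, 70 mm high. Origin at its underside.
- washer_tray: Bystander, to be left alone: open steel tray 120 x 90 x 30 mm. Origin at its underside.
- glue: Bystander, to be left alone: white bottle, 56 mm across, 160 mm high. Origin at its underside.
- tape_measure: Bystander, to be left alone: tape measure case 65 x 35 x 60 mm. Origin at its underside.
- sanding_block: Bystander, to be left alone: cork block 110 x 60 x 30 mm. Origin at its underside.
Mind the look-alikes: they are no part of the job. Leave any orange look-alike of the stand alone.

How it is judged:
By the outcome, as a careful person would: the job done as asked, in the order asked, and still so for the second after the job is handed in, while the arm keeps its last pose, push and grip.
It also fails if it takes over 43 s, if anything falls off the work surface, if the arm or the gripper's body presses on something with over 40 N, if the wrist force passes 120 N, or if a joint passes its speed limit or range.

## Working session

There is one attempt and no reset: what is moved stays moved. The work goes in short steps, Python scripts to look and compute and a tool call to move; the robot and the scene stay as the last step left them, time stands still between calls to the robot, and variables do not carry over. Pictures are saved under pics/ and viewed, and the job is handed in when it is done.

Besides the shell and the picture viewer there is one more tool, called as name(argument=value, ...), one argument or row to a line, values as JSON. move_arm: Moves the arm, as the interface text tells. Its arguments: {"type":"object","properties":{"motion":{"type":"array","items":{"type":"array"}},"squeeze":{"type":"number"}},"required":["motion"]}

```bash
ls; mkdir -p pics
python3 - <<'E'
from rig import readout, imaging, job, env
import cv2,numpy as np
print(readout.observe()); print(env.tcp_to_grasp)
for n in ("scene","top"):
    d=imaging.get_image(n); cv2.imwrite(f"pics/{n}0.png",d["img"])
    np.save(f"pics/{n}0.npy",d,allow_pickle=True)
    print(n,{k:v for k,v in d.items() if k!="img"})
E
```

```text
pics
{'time_s': 0.0, 'q': array([-8.15493217e+01,  2.18411396e+01,  7.43861235e+01,  2.08155199e-04,
        8.38551303e+01, -1.23350445e+01]), 'qvel': array([-0.09565344,  0.06726281, -0.03745213,  0.12647944,  0.10148729,
       -0.05477635]), 'joint_efforts': array([-3.22826534e-03, -4.48467386e+01, -2.31277817e+01, -3.34246970e-04,
        4.76156754e-03,  6.66720865e-06]), 'position': array([ 0.19514263, -0.5139087 ,  0.2307023 ]), 'tool_rot': array([[ 9.34914306e-01,  3.54873496e-01, -2.07757785e-04],
       [ 3.54873421e-01, -9.34913274e-01,  1.42295243e-03],
       [ 3.10732592e-04, -1.40406630e-03, -9.99998966e-01]]), 'ft_force': array([ 0.3679492 ,  0.75301807, -0.0771421 ]), 'wrist_torque': array([-0.01009842, -0.0067636 ,  0.01311651]), 'grip_width': 0.0855307414828655}
0.0187
scene {'fov_y': 57.7196107101305, 'cx': 265.86773205870384, 'cy': 193.69973607626324, 'eye': array([ 1.37392393, -0.32432186,  0.79802014]), 'orientation': array([[ 0.30803668, -0.60097918,  0.73752114],
       [ 0.95131826,  0.18614654, -0.24564818],
       [ 0.01034244,  0.77728598,  0.62906243]])}
top {'fov_y': 48.65440830285048, 'cx': 257.02682038070355, 'cy': 195.03874078951378, 'eye': array([ 0.35295559, -0.04247468,  1.27973721]), 'orientation': array([[ 0.0059826 ,  0.98089701, -0.19443577],
       [-0.99996029,  0.00458385, -0.00764301],
       [-0.00660574,  0.19447377,  0.98088548]])}
```

View pics/scene0.png

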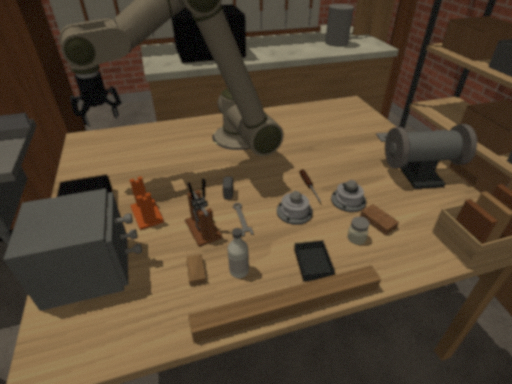

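View pics/top0.png

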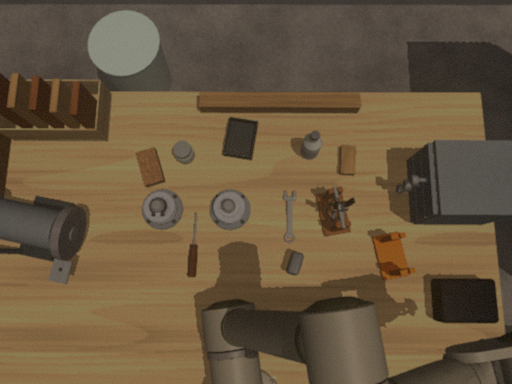

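The top view shows two stubs at about (162,208) and (230,208), the pliers in the brown stand at (335,210), and an empty orange look-alike at (391,256). I'll enlarge these.

Run:
```python
import cv2,numpy as np
t=cv2.imread("pics/top0.png");s=cv2.imread("pics/scene0.png")
g=lambda im:np.clip(255*(im/255.)**.6,0,255).astype(np.uint8)
z=lambda im,x0,y0,x1,y1,k:cv2.resize(g(im[y0:y1,x0:x1]),None,fx=k,fy=k,interpolation=cv2.INTER_CUBIC)
a=z(t,130,178,260,238,6);b=z(s,265,165,395,235,6)
cv2.imwrite("pics/c1.png",a[:,:780]);cv2.imwrite("pics/c2.png",b[:,:780])
cv2.imwrite("pics/c3.png",z(t,300,170,370,245,8));cv2.imwrite("pics/c4.png",z(s,175,170,245,250,7))
```

```text
(no output)
```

View pics/c1.png

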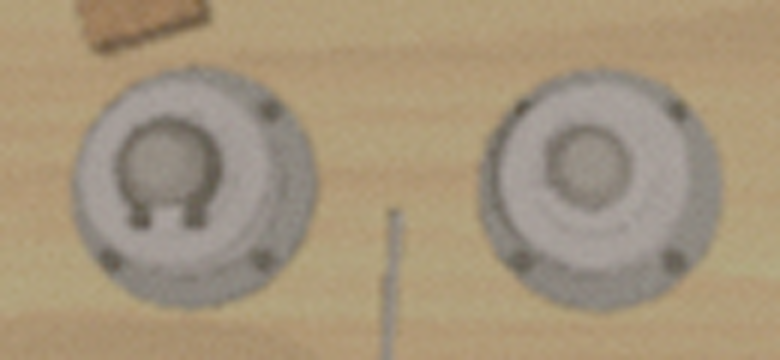

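View pics/c2.png

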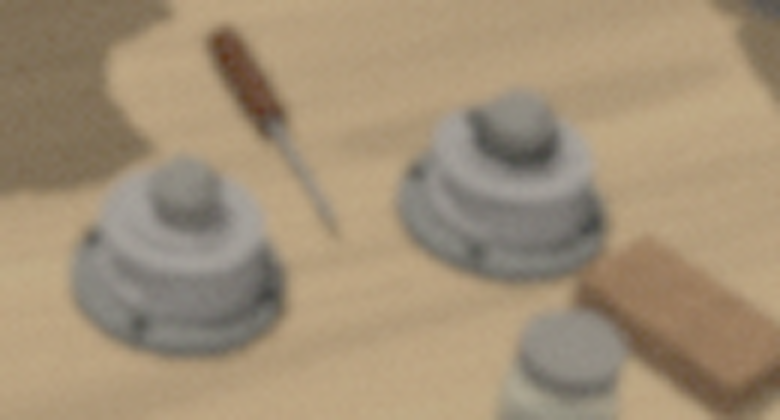

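View pics/c3.png

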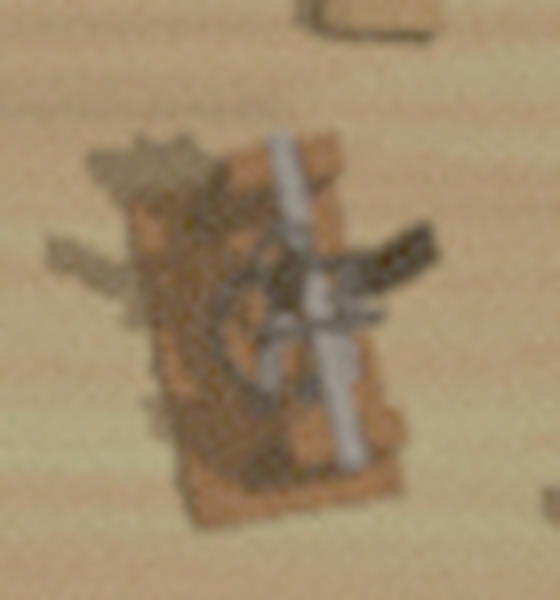

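View pics/c4.png

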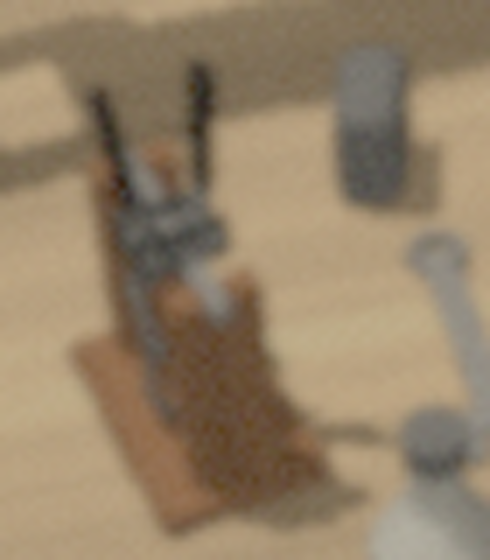

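The bare stub is the right one in the top view (230,208), which is the left one in the scene view (295,207). Its narrow shaft shows no dark ring, while the other has a dark ring with two lugs. The pliers are in the brown stand; the orange one is empty. Next I triangulate.

```bash
cat > h.py <<'E'
import numpy as np,cv2
def ray(d,u,v):
    h,w=d["img"].shape[:2]; f=h/2/np.tan(np.radians(d["fov_y"]/2))
    r=d["orientation"]@np.array([(u-d["cx"])/f,-(v-d["cy"])/f,-1.]); return d["eye"],r/np.linalg.norm(r)
def plane(d,u,v,z):
    e,r=ray(d,u,v); return e+r*(z-e[2])/r[2]
def proj(d,p):
    h,w=d["img"].shape[:2]; f=h/2/np.tan(np.radians(d["fov_y"]/2))
    c=d["orientation"].T@(np.array(p)-d["eye"]); return np.array([d["cx"]-f*c[0]/c[2], d["cy"]+f*c[1]/c[2]])
def tri(a,b):
    A=np.zeros((3,3));B=np.zeros(3)
    for d,u,v in (a,b):
        e,r=ray(d,u,v);P=np.eye(3)-np.outer(r,r);A+=P;B+=P@e
    p=np.linalg.solve(A,B); return p
def load(n): return np.load(f"pics/{n}.npy",allow_pickle=True).item()
E
python3 - <<'E'
from h import *
T,S=load("top0"),load("scene0")
c=lambda x,y,x0,y0,k:(x0+(x+.5)/k-.5,y0+(y+.5)/k-.5)
np.set_printoptions(precision=4,suppress=True)
print("shaft top",plane(T,*c(588,167,130,178,6),.085),"flange",plane(T,*c(600,190,130,178,6),.012),"pulley",plane(T,*c(593,177,130,178,6),.05))
print("tri stub",tri((T,*c(588,167,130,178,6)),(S,*c(183,172,265,165,6))))
b1=c(282,142,300,170,8);b2=c(355,468,300,170,8)
for z in(.112,.116): 
  P,Q=plane(T,*b1,z),plane(T,*b2,z);print("bar",P,Q,np.linalg.norm(P-Q),(P+Q)/2)
print("tri bar near end",tri((T,*b1),(S,*c(222,310,175,170,7))), "bar far",tri((T,*b2),(S,*c(145,160,175,170,7))))
print("right handle tip",tri((T,*c(430,238,300,170,8)),(S,*c(98,95,175,170,7))))
print("left handle tip",tri((T,*c(290,285,300,170,8)),(S,*c(200,70,175,170,7))))
E
```

```text
shaft top [0.5592 0.0507 0.085 ] flange [0.56   0.0501 0.012 ] pulley [0.5603 0.0509 0.05  ]
tri stub [0.5594 0.0496 0.0808]
bar [ 0.6076 -0.2518  0.112 ] [ 0.4927 -0.2735  0.112 ] 0.11688259763028004 [ 0.5502 -0.2627  0.112 ]
bar [ 0.6067 -0.2511  0.116 ] [ 0.4923 -0.2727  0.116 ] 0.11648222468083047 [ 0.5495 -0.2619  0.116 ]
tri bar near end [ 0.6075 -0.2514  0.1125] bar far [ 0.4937 -0.2697  0.1099]
right handle tip [ 0.5576 -0.2841  0.1958]
left handle tip [ 0.5431 -0.2402  0.1885]
```

Run:
```python
from h import *
np.set_printoptions(precision=4,suppress=True)
T,S=load("top0"),load("scene0")
im=T["img"];hsv=cv2.cvtColor(cv2.GaussianBlur(im,(3,3),0),cv2.COLOR_BGR2HSV)
m=((hsv[...,1]<55)).astype(np.uint8)
sub=np.zeros_like(m);sub[180:240,205:255]=m[180:240,205:255]
cs,_=cv2.findContours(sub,cv2.RETR_EXTERNAL,cv2.CHAIN_APPROX_NONE)
k=max(cs,key=cv2.contourArea);e=cv2.fitEllipse(k);print(e,cv2.contourArea(k))
for z in(0.005,.012,.02):
    p=plane(T,*e[0],z);print(z,p)
# circle on plane
for z in (.012,):
    P=np.array([plane(T,*q[0],z)[:2] for q in k]);A=np.c_[2*P,np.ones(len(P))];s=np.linalg.lstsq(A,(P**2).sum(1),rcond=None)[0];print(s[:2],np.sqrt(s[2]+s[:2]@s[:2]))
# bar
h=hsv[165:235,320:350]
mb=np.zeros_like(m);mb[180:232,325:352]=((hsv[180:232,325:352,1]<60)&(hsv[180:232,325:352,2]>100))
cs,_=cv2.findContours(mb,cv2.RETR_EXTERNAL,cv2.CHAIN_APPROX_NONE)
for c in cs: print(cv2.contourArea(c),cv2.boundingRect(c))
ys,xs=np.nonzero(mb);P=np.array([plane(T,x,y,.116)[:2] for x,y in zip(xs,ys)]);
l=cv2.fitLine(P.astype(np.float32),cv2.DIST_HUBER,0,.001,.001).ravel();print("bar",l,np.degrees(np.arctan2(l[1]*np.sign(l[0]),abs(l[0]))), "y at x=.55",l[3]+(.55-l[2])*l[1]/l[0])
v=cv2.resize(im[170:245,300:370],None,fx=8,fy=8,interpolation=cv2.INTER_NEAREST);v[cv2.resize(mb[170:245,300:370],None,fx=8,fy=8,interpolation=cv2.INTER_NEAREST)>0]=(0,255,0);cv2.imwrite("pics/bm.png",v)
```

```text
((229.77439880371094, 209.0198211669922), (36.80137634277344, 37.38321304321289), 50.278411865234375) 1077.0
0.005 [0.5619 0.0501 0.005 ]
0.012 [0.5608 0.0496 0.012 ]
0.02 [0.5594 0.049  0.02  ]
[0.5612 0.0496] 0.05629984925356014
10.0 (341, 213, 4, 14)
0.0 (339, 206, 1, 2)
2.0 (335, 188, 3, 9)
bar [ 0.9811  0.1935  0.5362 -0.2647] 11.15678 y at x=.55 -0.2619637
```

View pics/bm.png

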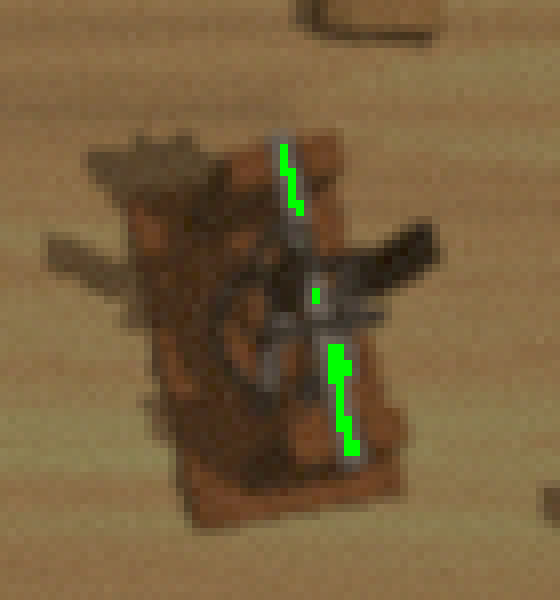

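move_arm(
  motion=[
    [[0,0,-0.9],[0,0,0.0417],1],
    [[0,0,-0.9],[0,0,0.0417],1],
    [[0.9,-0.41,0],[0,0,0],1],
    [[0.9,-0.41,0],[0,0,0],1],
    [[0.9,-0.41,0],[0,0,0],1],
    [[0.9,-0.41,0],[0,0,0],1],
    [[0.9,-0.41,0],[0,0,0],1],
    [[0.9,-0.41,0],[0,0,0],1],
    [[0.9,-0.41,0],[0,0,0],1],
    [[0.9,-0.41,0],[0,0,0],1],
    [[0.9,-0.41,0],[0,0,0],1],
    [[0.9,-0.41,0],[0,0,0],1],
  ],
)

```text
time_s: 1.1
position: [0.3612, -0.3969, 0.2642]
tool_rot: [[0.985, 0.171, -0.004], [0.171, -0.985, 0.012], [-0.002, -0.012, -1.0]]
ft_force: [-0.2, -0.4, 0.8]
grip_width: 0.0854
```

move_arm(
  motion=[
    [[0.9,-0.43,0],[0,0,-0.008],1],
    [[0.9,-0.43,0],[0,0,0],1],
    [[0.9,-0.43,0],[0,0,0],1],
    [[0.9,-0.43,0],[0,0,0],1],
    [[0.9,-0.43,0],[0,0,0],1],
    [[0.9,-0.43,0],[0,0,0],1],
    [[0.9,-0.43,0],[0,0,0],1],
    [[0.9,-0.43,0],[0,0,0],1],
    [[0.9,-0.43,0],[0,0,0],1],
    [[0.9,-0.43,0],[0,0,0],1],
    [[0.5,-0.2,0],[0,0,0],1],
    [[0,0,0],[0,0,0],1],
  ],
)

```text
time_s: 2.1
position: [0.5402, -0.2621, 0.26]
tool_rot: [[0.981, 0.192, -0.011], [0.192, -0.981, 0.02], [-0.007, -0.022, -1.0]]
ft_force: [0.3, -0.8, -0.7]
grip_width: 0.0852
```

```bash
cat >> h.py <<'E'
def turn_to(R,yaw):
    from scipy.spatial.transform import Rotation as Ro
    a=np.radians(yaw);c,s=np.cos(a),np.sin(a)
    G=np.array([[c,s,0],[s,-c,0],[0,0,-1.]])
    return Ro.from_matrix(R.T@G).as_rotvec(degrees=True)/120
def st(tgt,yaw):
    from rig import readout
    o=readout.observe();R=o["tool_rot"]
    np.set_printoptions(precision=4,suppress=True)
    print("t",round(o["time_s"],2),"pos",o["position"],"yaw",np.degrees(np.arctan2(R[1,0],R[0,0])),"w",o["grip_width"],"F",o["ft_force"],"M",o["wrist_torque"])
    print("shift units total",R.T@(np.array(tgt)-o["position"])/.02,"turn units",turn_to(R,yaw))
    return o
E
python3 - <<'E'
from h import *
st([.5497,-.262,.145],10.8)
E
```

```text
t 2.1 pos [ 0.5402 -0.2621  0.26  ] yaw 11.085834303836082 w 0.08515155701488986 F [ 0.2726 -0.8219 -0.6802] M [-0.0144 -0.0228 -0.0367]
shift units total [0.5089 0.2115 5.7437] turn units [-0.0103  0.0034  0.0023]
```

move_arm(
  motion=[
    [[0.5,0.1,0],[-0.0103,0.0034,0.002],1],
    [[0,0,0.4],[0,0,0],1],
    [[0,0,0.5],[0,0,0],1],
    [[0,0,0.0],[0,0,0],1],
  ],
)

```text
time_s: 2.43
position: [0.55, -0.2639, 0.24]
tool_rot: [[0.982, 0.187, 0.0], [0.187, -0.982, -0.003], [-0.0, 0.003, -1.0]]
ft_force: [-0.8, -0.5, -0.7]
grip_width: 0.0853
```

Run:
```python
from h import *
from rig import imaging
st([.5497,-.262,.145],10.8)
for n in ("scene","top"):
    d=imaging.get_image(n);np.save(f"pics/{n}1.npy",d,allow_pickle=True)
    im=d["img"]; u,v=map(int,proj(d,[.55,-.262,.19])); c=im[max(0,v-45):v+40,u-50:u+50]
    cv2.imwrite(f"pics/{n}1.png",cv2.resize(np.clip(255*(c/255.)**.6,0,255).astype(np.uint8),None,fx=6,fy=6,interpolation=cv2.INTER_CUBIC))
```

```text
t 2.43 pos [ 0.55   -0.2639  0.24  ] yaw 10.751863925745242 w 0.08534129404764144 F [-0.7914 -0.4674 -0.7372] M [ 0.0159  0.0261 -0.0105]
shift units total [ 0.0057 -0.1086  4.7485] turn units [ 0.0014  0.0001 -0.0004]
```

View pics/scene1.png

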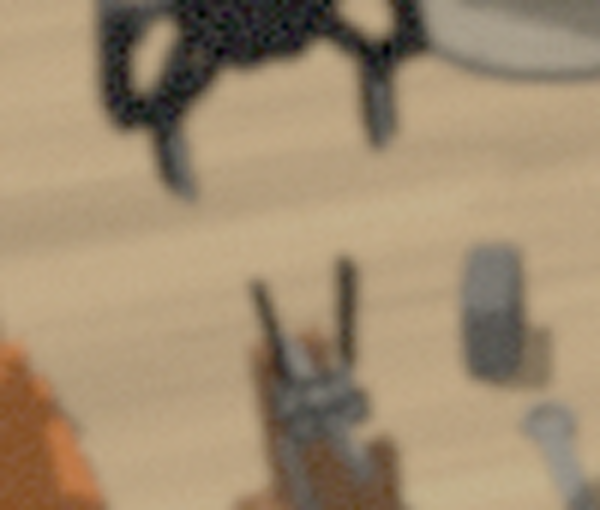

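View pics/top1.png

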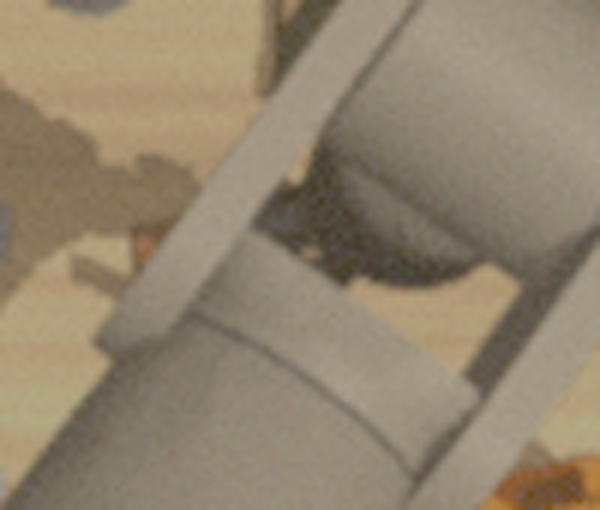

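The fingers straddle the handles evenly: tips at crop x 190 and 385, handle tops at 258 and 345. I'm descending.

move_arm(
  motion=[
    [[0,-0.1,0.6],[0.001,0,0],1],
    [[0,0,0.7],[0,0,0],1],
    [[0,0,0.7],[0,0,0],1],
    [[0,0,0.7],[0,0,0],1],
    [[0,0,0.7],[0,0,0],1],
    [[0,0,0.6],[0,0,0],1],
    [[0,0,0.4],[0,0,0],1],
    [[0,0,0.2],[0,0,0],1],
    [[0,0,0],[0,0,0],1],
  ],
)

```text
time_s: 3.28
position: [0.5493, -0.2676, 0.1516]
tool_rot: [[0.983, 0.181, 0.01], [0.181, -0.983, -0.009], [0.008, 0.011, -1.0]]
ft_force: [0.2, 0.4, -0.5]
grip_width: 0.0855
```

Run:
```python
from h import *
from rig import imaging
st([.5497,-.262,.145],10.8)
for n in ("scene",):
    d=imaging.get_image(n)
    im=d["img"]; u,v=map(int,proj(d,[.55,-.262,.17])); c=im[max(0,v-45):v+40,u-50:u+50]
    cv2.imwrite(f"pics/{n}2.png",cv2.resize(np.clip(255*(c/255.)**.6,0,255).astype(np.uint8),None,fx=7,fy=7,interpolation=cv2.INTER_CUBIC))
```

```text
t 3.28 pos [ 0.5493 -0.2676  0.1516] yaw 10.41918689679161 w 0.08547958593713398 F [ 0.1912  0.399  -0.4826] M [ 0.0063 -0.0025 -0.0209]
shift units total [ 0.0671 -0.2776  0.3271] turn units [ 0.0051 -0.0038 -0.0032]
```

View pics/scene2.png

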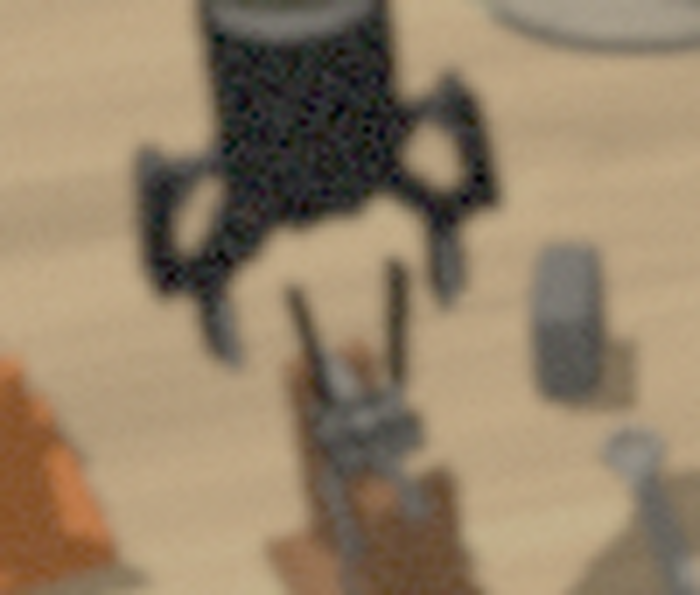

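move_arm(
  motion=[
    [[0.07,-0.28,0.1],[0.0051,-0.0038,-0.0032],1],
    [[0,0,0.2],[0,0,0],1],
    [[0,0,0.0],[0,0,0],1],
  ],
)

```text
time_s: 3.58
position: [0.5505, -0.2621, 0.1477]
tool_rot: [[0.982, 0.188, 0.002], [0.188, -0.982, -0.002], [0.002, 0.002, -1.0]]
ft_force: [-0.1, 0.2, -0.8]
grip_width: 0.0853
```

Run:
```python
from h import *
st([.5497,-.262,.144],10.8)
```

```text
t 3.58 pos [ 0.5505 -0.2621  0.1477] yaw 10.827086727352908 w 0.08530677454155644 F [-0.1471  0.2191 -0.7991] M [ 0.0018  0.0402 -0.009 ]
shift units total [-0.0389 -0.0119  0.1826] turn units [ 0.001  -0.0009  0.0002]
```

move_arm(
  motion=[
    [[0,0,0.2],[0.001,-0.001,0],0.3],
    [[0,0,0],[0,0,0],0.0],
    [[0,0,0],[0,0,0],-0.05],
    [[0,0,0],[0,0,0],-0.05],
    [[0,0,0],[0,0,0],-0.05],
    [[0,0,0],[0,0,0],-0.05],
    [[0,0,0],[0,0,0],-0.05],
    [[0,0,0],[0,0,0],-0.05],
  ],
  squeeze=25,
)

```text
time_s: 4.25
position: [0.5512, -0.2624, 0.1451]
tool_rot: [[0.982, 0.188, 0.002], [0.188, -0.982, -0.002], [0.002, 0.003, -1.0]]
ft_force: [0.1, -0.3, 0.6]
grip_width: 0.0405
```

Run:
```python
from h import *
from rig import imaging
st([.5497,-.262,.144],10.8)
for n in ("scene",):
    d=imaging.get_image(n)
    im=d["img"]; u,v=map(int,proj(d,[.55,-.262,.17])); c=im[max(0,v-45):v+40,u-50:u+50]
    cv2.imwrite(f"pics/{n}3.png",cv2.resize(np.clip(255*(c/255.)**.6,0,255).astype(np.uint8),None,fx=7,fy=7,interpolation=cv2.INTER_CUBIC))
```

```text
t 4.25 pos [ 0.5512 -0.2624  0.1451] yaw 10.853428131069606 w 0.040529145707729114 F [ 0.0827 -0.3197  0.6395] M [0.0641 0.021  0.0239]
shift units total [-0.0711 -0.0365  0.0548] turn units [ 0.0013 -0.0009  0.0004]
```

View pics/scene3.png

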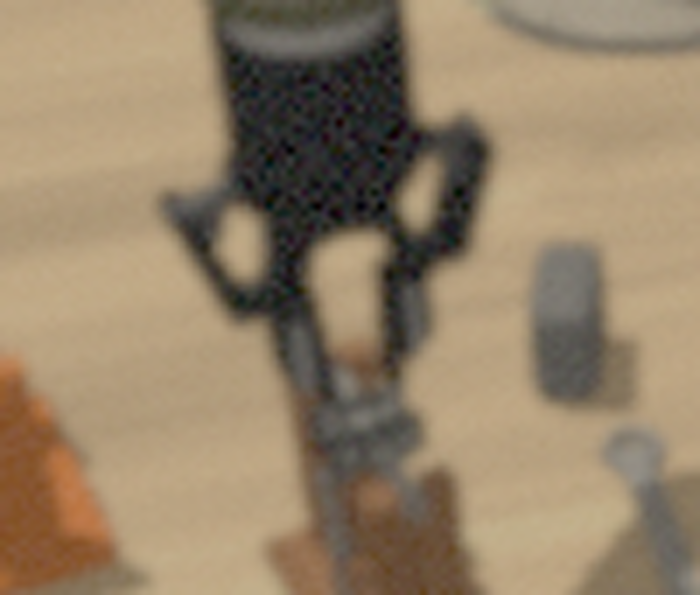

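move_arm(
  motion=[
    [[0,0,-0.2],[0,0,0],-0.05],
    [[0,0,-0.3],[0,0,0],-0.05],
    [[0,0,-0.4],[0,0,0],-0.05],
    [[0,0,-0.4],[0,0,0],-0.05],
    [[0,0,-0.4],[0,0,0],-0.05],
    [[0,0,-0.4],[0,0,0],-0.05],
    [[0,0,0],[0,0,0],-0.05],
  ],
)

```text
time_s: 4.88
position: [0.5507, -0.262, 0.1907]
tool_rot: [[0.982, 0.188, 0.0], [0.188, -0.982, -0.001], [0.0, 0.001, -1.0]]
ft_force: [0.1, -0.5, -3.5]
grip_width: 0.0409
```

Run:
```python
from h import *
from rig import imaging
st([.5497,-.262,.26],10.8)
for n in ("scene",):
    d=imaging.get_image(n)
    im=d["img"]; u,v=map(int,proj(d,[.55,-.262,.17])); c=im[max(0,v-45):v+40,u-50:u+50]
    cv2.imwrite(f"pics/{n}4.png",cv2.resize(np.clip(255*(c/255.)**.6,0,255).astype(np.uint8),None,fx=7,fy=7,interpolation=cv2.INTER_CUBIC))
```

```text
t 4.88 pos [ 0.5507 -0.262   0.1907] yaw 10.852294593402748 w 0.040891321266918745 F [ 0.1154 -0.4533 -3.5349] M [-0.0366 -0.0339  0.021 ]
shift units total [-0.0479 -0.0082 -3.4655] turn units [ 0.0003 -0.0001  0.0004]
```

View pics/scene4.png

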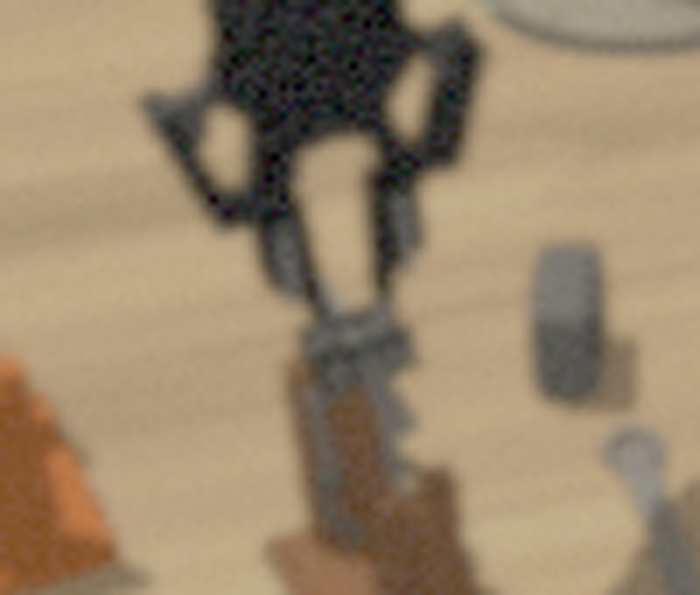

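move_arm(
  motion=[
    [[0,0,-0.5],[0,0,0],-0.05],
    [[0,0,-0.6],[0,0,0],-0.05],
    [[0,0,-0.6],[0,0,0],-0.05],
    [[0,0,-0.6],[0,0,0],-0.05],
    [[0,0,-0.6],[0,0,0],-0.05],
    [[0,0,-0.4],[0,0,0],-0.05],
    [[0,0,0],[0,0,0],-0.05],
  ],
)

```text
time_s: 5.52
position: [0.5497, -0.2613, 0.2601]
tool_rot: [[0.982, 0.188, -0.004], [0.188, -0.982, 0.002], [-0.003, -0.003, -1.0]]
ft_force: [-0.3, 0.7, -2.1]
grip_width: 0.0406
```

move_arm(
  motion=[
    [[0,0,0],[0,0,0],-0.15],
    [[0,0,0],[0,0,0],-0.25],
    [[0,0,0],[0,0,0],-0.5],
    [[0,0,0],[0,0,0],-1],
    [[0,0,0],[0,0,0],-1],
    [[0,0,0],[0,0,0],-1],
    [[0,0,0],[0,0,0],-1],
    [[0,0,0],[0,0,0],-1],
  ],
  squeeze=60,
)

```text
time_s: 6.18
position: [0.5489, -0.2608, 0.257]
tool_rot: [[0.982, 0.188, -0.008], [0.188, -0.982, 0.006], [-0.007, -0.007, -1.0]]
ft_force: [-0.8, -0.9, -2.8]
grip_width: 0.0318
```

Run:
```python
from h import *
from rig import imaging
st([.56,.0505,.27],10.8)
for n in ("scene",):
    d=imaging.get_image(n)
    im=d["img"]; u,v=map(int,proj(d,[.55,-.262,.2])); c=im[max(0,v-45):v+40,u-50:u+50]
    cv2.imwrite(f"pics/{n}5.png",cv2.resize(np.clip(255*(c/255.)**.6,0,255).astype(np.uint8),None,fx=7,fy=7,interpolation=cv2.INTER_CUBIC))
```

```text
t 6.18 pos [ 0.5489 -0.2608  0.257 ] yaw 10.845657309387452 w 0.03181964920785769 F [-0.7573 -0.8693 -2.8149] M [-0.0219 -0.0298 -0.0272]
shift units total [  3.4676 -15.187   -0.5662] turn units [-0.0034  0.0034  0.0004]
```

View pics/scene5.png

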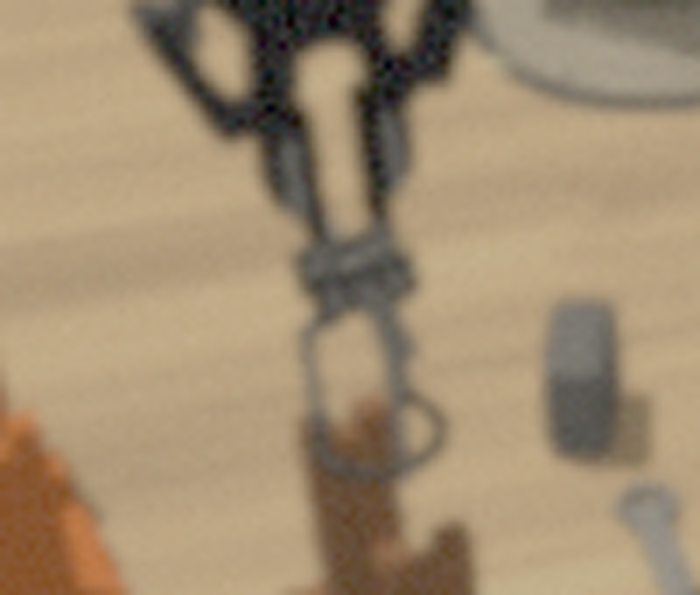

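The pliers are out and squeezed: 31.8 mm between the pads, and the ring is visibly round at crop (385,430). Next I carry them over to the bare stub.

move_arm(
  motion=[
    [[0,-0.2,-0.3],[-0.0034,0.0034,0],-1],
    [[0.1,-0.5,-0.1],[0,0,0],-1],
    [[0.2,-0.8,0],[0,0,0],-1],
    [[0.2,-0.8,0],[0,0,0],-1],
    [[0.2,-0.8,0],[0,0,0],-1],
    [[0.2,-0.8,0],[0,0,0],-1],
    [[0.2,-0.8,0],[0,0,0],-1],
    [[0.2,-0.8,0],[0,0,0],-1],
    [[0.2,-0.8,0],[0,0,0],-1],
    [[0.2,-0.8,0],[0,0,0],-1],
    [[0.2,-0.5,0],[0,0,0],-1],
    [[0.1,-0.3,0],[0,0,0],-1],
  ],
)

```text
time_s: 7.23
position: [0.5566, -0.0778, 0.2687]
tool_rot: [[0.981, 0.192, 0.005], [0.192, -0.981, 0.0], [0.005, 0.001, -1.0]]
ft_force: [-0.3, -0.2, -2.5]
grip_width: 0.0316
```

Run:
```python
from h import *
st([.56,.0505,.26],10.8)
```

```text
t 7.23 pos [ 0.5566 -0.0778  0.2687] yaw 11.047379702426598 w 0.03164044143558675 F [-0.283  -0.2109 -2.5327] M [-0.0003  0.0463 -0.0303]
shift units total [ 1.3914 -6.2618  0.4385] turn units [ 0.0003 -0.0024  0.0021]
```

move_arm(
  motion=[
    [[0.1,-0.3,0],[0.0003,-0.0024,0.0021],-1],
    [[0.1,-0.6,0],[0,0,0],-1],
    [[0.2,-0.7,0],[0,0,0],-1],
    [[0.2,-0.8,0],[0,0,0],-1],
    [[0.2,-0.8,0],[0,0,0],-1],
    [[0.2,-0.8,0],[0,0,0],-1],
    [[0.2,-0.8,0],[0,0,0],-1],
    [[0.1,-0.6,0],[0,0,0],-1],
    [[0.1,-0.4,0.1],[0,0,0],-1],
    [[0,-0.2,0],[0,0,0],-1],
    [[0,0,0],[0,0,0],-1],
  ],
)

```text
time_s: 8.15
position: [0.5614, 0.0556, 0.2663]
tool_rot: [[0.983, 0.184, -0.001], [0.184, -0.983, -0.0], [-0.001, 0.0, -1.0]]
ft_force: [-0.3, 0.0, -2.3]
grip_width: 0.0318
```

Run:
```python
from h import *
from rig import imaging
st([.56,.0505,.26],10.8)
for n in ("scene","top"):
    d=imaging.get_image(n);np.save(f"pics/{n}6.npy",d,allow_pickle=True)
    im=d["img"]; u,v=map(int,proj(d,[.56,.05,.13])); c=im[max(0,v-40):v+40,u-50:u+50]
    print(n,u-50,v-40)
    cv2.imwrite(f"pics/{n}6.png",cv2.resize(np.clip(255*(c/255.)**.6,0,255).astype(np.uint8),None,fx=7,fy=7,interpolation=cv2.INTER_CUBIC))
```

```text
t 8.15 pos [0.5614 0.0556 0.2663] yaw 10.616949725127332 w 0.03180163022600151 F [-0.2599  0.0299 -2.2509] M [-0.0023 -0.0401  0.0074]
shift units total [-0.1163  0.2362  0.3167] turn units [ 0.0001  0.0005 -0.0015]
scene 246 141
top 176 162
```

View pics/scene6.png

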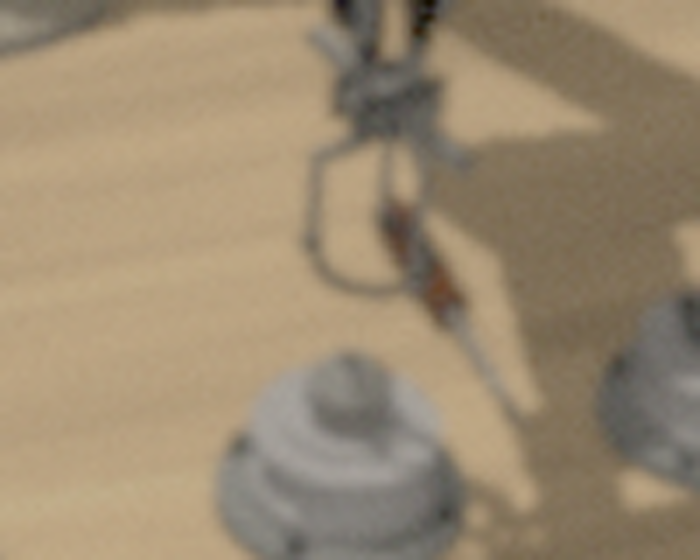

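View pics/top6.png

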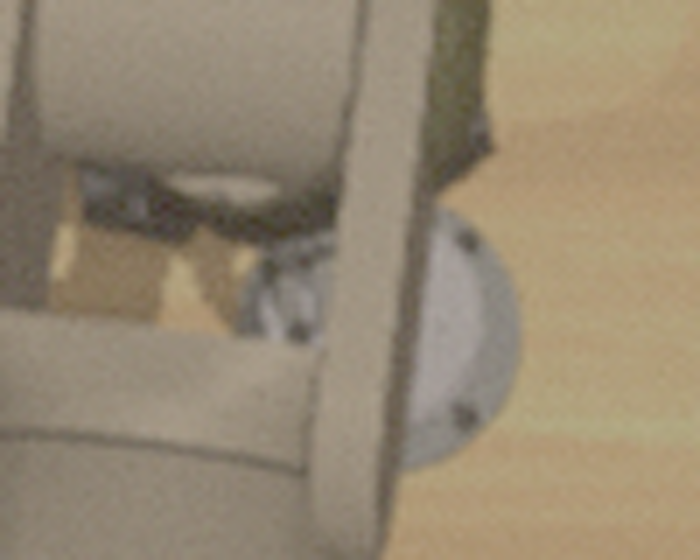

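```bash
cat >> h.py <<'E'
def ov(d,circs,x0,y0,w,h,k,fn,lines=()):
    c=d["img"][y0:y0+h,x0:x0+w]
    v=cv2.resize(np.clip(255*(c/255.)**.6,0,255).astype(np.uint8),None,fx=k,fy=k,interpolation=cv2.INTER_CUBIC)
    raw=v.copy()
    for x,y,z,r,col in circs:
        a=np.linspace(0,2*np.pi,60);P=np.array([proj(d,[x+r*np.cos(t),y+r*np.sin(t),z]) for t in a])
        cv2.polylines(v,[np.round((P-[x0,y0]+.5)*k).astype(int)],True,col,1)
    for p,q,col in lines:
        P=(np.array([proj(d,p),proj(d,q)])-[x0,y0]+.5)*k
        cv2.line(v,*[tuple(map(int,np.round(t))) for t in P],col,1)
    cv2.imwrite(fn,np.hstack([raw,v]))
E
python3 - <<'E'
from h import *
d=load("scene6")
x,y,z=.5614,.0556,.2663
zr=z-.118; a=np.radians(10.6);ex=np.array([np.cos(a),np.sin(a),0])
o=np.array([x,y,zr+.085])
ov(d,[(x,y,zr,.023,(0,0,255)),(x,y,zr,.028,(0,0,255)),(.56,.0503,.085,.013,(0,255,0)),(.56,.0503,.076,.02,(0,255,0)),(.56,.0503,.054,.03,(0,255,0)),(.56,.0503,.05,.046,(255,0,0))],270,140,62,72,6,"pics/o6.png",[(o-.06*ex,o+.06*ex,(255,0,255))])
E
```

```text
(no output)
```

View pics/o6.png

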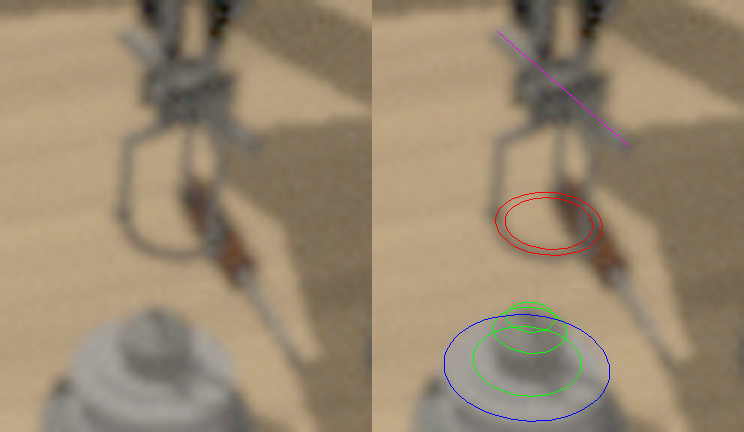

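Run:
```python
from h import *
d=load("scene0")
g=cv2.GaussianBlur(d["img"],(3,3),0).astype(float).mean(2)
x0,y0,w,h,k=274,188,44,36,16
c=g[y0:y0+h,x0:x0+w]; c=np.clip((c-60)/(170-60)*255,0,255).astype(np.uint8)
v=cv2.cvtColor(cv2.resize(c,None,fx=k,fy=k,interpolation=cv2.INTER_CUBIC),cv2.COLOR_GRAY2BGR)
for z,r,col in((.085,.013,(0,255,0)),(.076,.02,(0,255,0)),(.054,.03,(0,255,255)),(.05,.046,(255,0,0)),(.012,.062,(0,0,255))):
    P=np.array([proj(d,[.56+r*np.cos(t),.0503+r*np.sin(t),z]) for t in np.linspace(0,6.28,60)])
    cv2.polylines(v,[np.round((P-[x0,y0]+.5)*k).astype(int)],True,col,1)
cv2.imwrite("pics/st.png",v)
# shaft rows
for r in range(197,208): print(r,g[r,283:308].astype(int))
print(proj(d,[.56,.0503,.07]))
```

```text
197 [111 113 115 116 116 110  99  87  80  81  84  86  86  84  80  76  73  73
  83  98 109 115 116 118 119]
198 [113 114 115 117 116 112 100  85  74  72  75  78  79  78  75  71  67  68
  77  93 107 113 116 118 119]
199 [113 114 116 116 116 114 104  87  71  65  66  68  69  69  66  63  60  61
  70  85  99 110 115 117 118]
200 [113 115 115 115 115 114 107  90  72  62  60  60  60  59  58  56  56  58
  66  78  93 106 114 117 118]
201 [113 115 114 113 113 113 108  96  80  67  60  59  59  57  56  55  56  59
  66  77  92 105 113 117 118]
202 [112 114 113 110 110 111 109 103  91  80  71  67  64  62  60  59  61  65
  71  81  95 106 114 117 117]
203 [109 114 113 110 108 107 108 107 102  95  88  82  78  75  72  70  72  76
  81  89  99 109 115 117 115]
204 [103 111 114 112 109 106 106 106 105 103 100  97  94  91  86  84  85  87
  91  97 104 111 115 115 111]
205 [ 97 105 111 113 111 108 106 104 103 103 103 103 103 101  96  94  93  94
  98 103 109 113 114 110 102]
206 [ 93  98 103 108 111 111 109 107 106 104 103 104 105 104 101  99  98 100
 104 108 112 113 109 101  89]
207 [ 90  88  92  98 104 108 110 111 111 109 108 109 109 109 107 106 106 107
 109 111 111 108 101  89  76]
[295.59031312 195.81798949]
```

View pics/st.png

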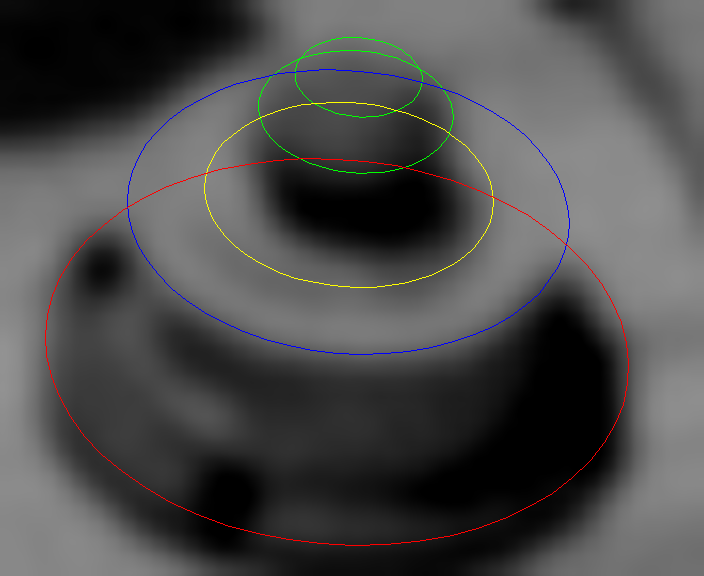

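move_arm(
  motion=[
    [[-0.08,0.25,0],[0,0,-0.0015],-1],
    [[0,0,0.4],[0,0,0],-1],
    [[0,0,0.5],[0,0,0],-1],
    [[0,0,0.5],[0,0,0],-1],
    [[0,0,0.4],[0,0,0],-1],
    [[0,0,0.2],[0,0,0],-1],
    [[0,0,0],[0,0,0],-1],
    [[0,0,0],[0,0,0],-1],
  ],
)

```text
time_s: 8.92
position: [0.5609, 0.0439, 0.2224]
tool_rot: [[0.984, 0.18, -0.001], [0.18, -0.984, -0.002], [-0.002, 0.002, -1.0]]
ft_force: [0.1, 0.0, -3.1]
grip_width: 0.0319
```

```bash
cat > look.py <<'E'
import sys
from h import *
from rig import imaging
def look(n,sx=.5605,sy=.0503,off=.118):
    o=st([sx,sy,.178],10.8)
    d=imaging.get_image("scene");np.save(f"pics/scene{n}.npy",d,allow_pickle=True)
    p=o["position"]+o["tool_rot"][:,2]*off
    print("ring pred",p)
    ov(d,[(p[0],p[1],p[2],.023,(0,0,255)),(p[0],p[1],p[2],.028,(0,0,255)),(sx,sy,.085,.013,(0,255,0)),(sx,sy,.076,.02,(0,255,0)),(sx,sy,.054,.03,(0,255,255)),(sx,sy,.05,.046,(255,0,0))],276,158,39,60,10,f"pics/o{n}.png")
look(sys.argv[1])
E
python3 look.py 7
```

```text
t 8.92 pos [0.5609 0.0439 0.2224] yaw 10.393690743534966 w 0.03193261083619617 F [ 0.075   0.0061 -3.1299] M [0.0486 0.054  0.0014]
shift units total [ 0.0404 -0.3234  2.2218] turn units [ 0.0007  0.0008 -0.0034]
ring pred [0.5608 0.0437 0.1044]
```

View pics/o7.png

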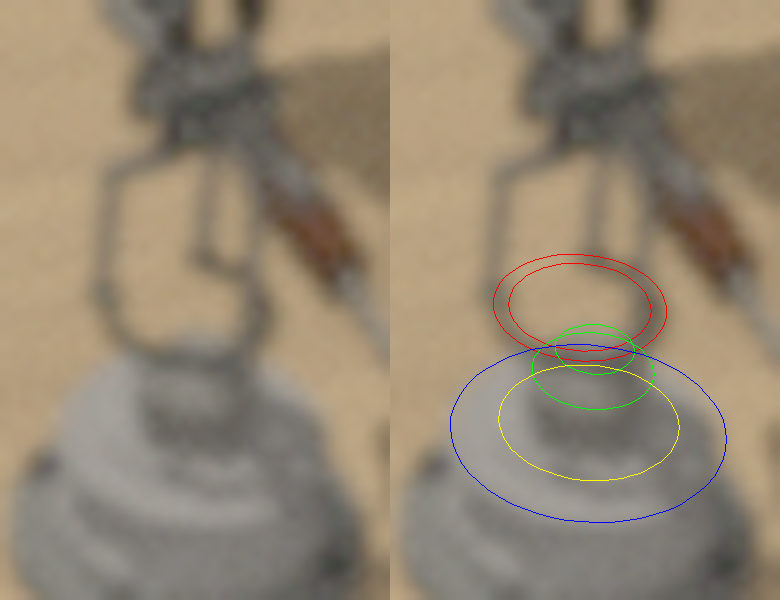

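Run:
```python
from h import *
d=load("scene7")
g=cv2.GaussianBlur(d["img"],(3,3),0).astype(float).mean(2)
for r in range(184,198): print(r,g[r,282:308].astype(int))
print(proj(d,[.5608,.0437,.1044]))
```

```text
184 [117 115 107  95  88  95 108 116 118 118 116 110  97  83  71  69  73  73
  73  78  90  99  95  80  61  44]
185 [117 114 105  91  85  92 106 114 116 116 115 111 104  95  86  79  74  69
  67  73  87 100 103  95  77  57]
186 [117 112 101  85  78  85 100 110 114 114 113 112 109 106 101  95  88  78
  69  69  80  96 105 104  92  73]
187 [116 110  98  82  74  80  94 107 113 113 113 112 112 112 110 107 100  88
  73  65  71  88 104 109 103  88]
188 [113 110 100  86  75  78  92 105 112 114 114 114 114 115 114 112 106  92
  74  61  64  81  99 109 109 100]
189 [113 112 106  93  81  79  91 104 111 114 115 115 114 114 114 113 106  92
  73  60  61  77  97 109 112 108]
190 [114 114 110 100  86  79  85  97 106 110 111 110 109 109 109 109 102  87
  70  60  63  79  98 109 112 111]
191 [115 115 113 105  91  80  79  86  94  99 100  99  99 100 100  99  92  79
  66  61  69  85 101 110 112 112]
192 [115 115 114 109 100  88  79  77  78  80  80  81  83  85  86  84  78  69
  63  66  78  93 105 111 112 113]
193 [114 114 114 113 108 100  89  79  71  66  64  65  67  70  70  67  62  59
  61  72  88 102 109 113 113 114]
194 [113 112 113 114 113 109 101  89  77  68  64  63  65  65  62  58  54  55
  61  76  94 108 113 115 115 115]
195 [112 112 113 114 115 113 107  96  84  77  74  74  74  72  67  61  56  55
  61  76  95 108 114 115 116 116]
196 [111 113 114 116 116 114 109  98  87  81  81  82  84  82  77  70  63  58
  61  73  88 102 109 113 116 117]
197 [112 114 115 116 117 115 108  96  83  78  79  82  84  84  81  74  67  60
  60  66  78  90  99 106 111 116]
[294.46402163 188.12172912]
```

move_arm(
  motion=[
    [[0.05,-0.38,0],[0,0.001,-0.0034],-1],
    [[0,-0.05,0.3],[0,0,0],-1],
    [[0,-0.05,0.3],[0,0,0],-1],
    [[0,0,0.3],[0,0,0],-1],
    [[0,0,0.1],[0,0,0],-1],
    [[0,0,0],[0,0,0],-1],
  ],
)

```text
time_s: 9.47
position: [0.5606, 0.055, 0.2017]
tool_rot: [[0.982, 0.189, 0.004], [0.189, -0.982, -0.002], [0.003, 0.002, -1.0]]
ft_force: [-1.1, -0.5, -2.6]
grip_width: 0.0314
```

```bash
python3 look.py 8
python3 - <<'E'
from h import *
d=load("scene8")
g=cv2.GaussianBlur(d["img"],(3,3),0).astype(float).mean(2)
for r in range(189,204): print(r,g[r,282:310].astype(int))
E
```

```text
t 9.47 pos [0.5606 0.055  0.2017] yaw 10.896574854141113 w 0.03138214058787431 F [-1.0556 -0.4701 -2.6403] M [-0.0218  0.0225  0.0317]
shift units total [-0.0521  0.228   1.1857] turn units [ 0.0011 -0.0017  0.0008]
ring pred [0.561  0.0548 0.0837]
189 [113 113 113 112 109 100  88  83  91 104 110 111 110 110 106  96  84  76
  74  74  71  70  78  93 105 106 100  94]
190 [114 114 114 113 108  96  81  76  86  99 106 106 104 104 104 100  95  91
  87  80  72  68  74  88 102 107 107 104]
191 [115 116 115 114 107  93  76  70  79  92  99  97  93  92  94  96  97  98
  96  90  79  68  67  79  95 106 109 109]
192 [116 116 115 114 108  96  79  69  74  85  91  90  85  81  81  85  89  92
  94  91  81  68  61  70  88 104 110 111]
193 [115 115 114 113 111 102  88  75  71  78  86  88  85  79  76  76  77  79
  83  84  77  65  58  65  85 102 110 112]
194 [114 114 114 113 113 108  97  81  71  72  80  86  87  84  79  75  71  70
  72  73  68  60  56  65  85 103 111 114]
195 [112 114 114 114 115 113 103  86  70  66  72  81  85  85  82  77  70  65
  63  62  60  56  55  66  87 105 113 115]
196 [112 114 114 1
[... 233 characters left out ...]
116 117 117 116 111  97  78  60  50  48  50  51  53  52  51  50
  49  50  53  57  61  67  78  92 105 115]
199 [114 114 115 116 117 117 113 103  84  65  53  49  49  48  48  47  47  48
  50  54  58  62  65  67  73  83  97 110]
200 [114 114 114 115 115 116 115 107  91  72  58  53  52  51  50  49  49  51
  55  58  61  66  69  69  70  77  91 106]
201 [111 113 114 113 113 114 113 109  97  80  65  57  55  54  54  53  53  56
  59  61  64  68  71  71  70  74  87 103]
202 [105 111 114 113 112 111 110 109 103  90  75  65  61  59  57  57  58  62
  65  66  67  69  70  70  69  73  85 101]
203 [ 97 109 114 114 111 108 107 108 106 100  90  80  73  67  63  62  64  70
  75  75  73  72  70  68  67  72  83  99]
```

View pics/o8.png

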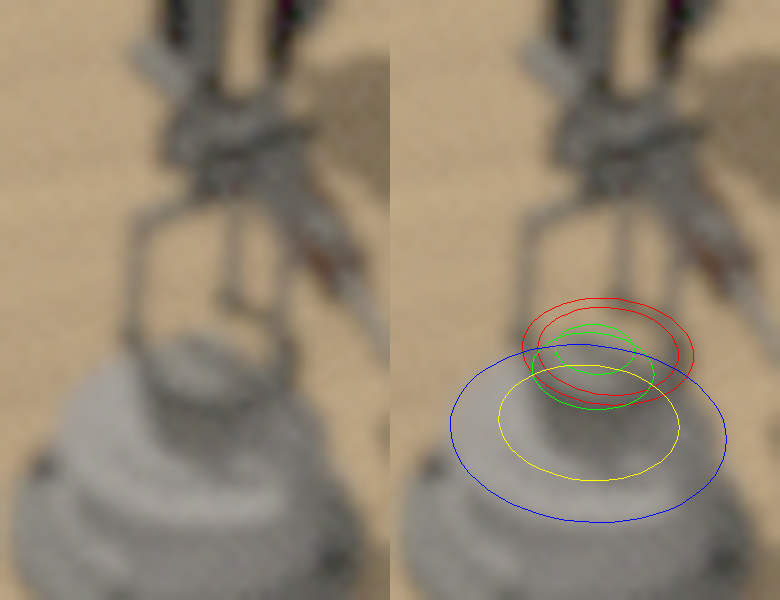

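Run:
```python
from h import *
np.set_printoptions(precision=2,suppress=True)
d=load("scene8")
g=cv2.GaussianBlur(d["img"],(3,3),0).astype(float).mean(2)
for r in range(178,190): print(r,g[r,285:309].astype(int))
C=np.array([.561,.0548,.0837]);a=np.radians(10.9);ex=np.array([np.cos(a),np.sin(a),0]);ey=np.array([-np.sin(a),np.cos(a),0])
for h in(.02,.03,.04):
  print(h,"rod",[proj(d,C+ex*r+[0,0,h]) for r in(.0255,.028,.031)],"pinmid",[proj(d,C-ex*r+[0,0,h]) for r in(.02,.025,.03)],"axis",proj(d,C+[0,0,h]),"ey per mm",proj(d,C+ey*.001+[0,0,h])-proj(d,C+[0,0,h]),"ex",proj(d,C+ex*.001)-proj(d,C))
o=C+[0,0,.085];print("bar ends",proj(d,o+.06*ex),proj(d,o-.06*ex))
```

```text
178 [120 119 118 114 108 102  95  87  79  70  63  60  62  63  62  63  64  60
  56  52  51  52  54  59]
179 [117 117 114 107  96  88  83  80  80  81  81  82  82  78  74  75  75  70
  61  54  51  55  59  62]
180 [116 115 111 101  88  81  81  86  92  97 100 100  96  87  81  83  86  80
  69  57  52  54  60  64]
181 [116 115 109  98  85  82  89  98 105 110 111 110 104  92  85  90  96  91
  77  62  52  51  55  59]
182 [117 115 108  97  87  87  97 107 113 116 116 114 106  94  87  94 102  99
  85  67  53  47  47  50]
183 [117 115 109  97  88  91 102 111 116 117 117 114 106  93  88  95 104 101
  88  71  57  47  41  42]
184 [118 116 109  97  88  92 103 112 115 117 116 112 103  91  87  95 103 101
  88  74  64  54  43  39]
185 [118 116 109  96  88  91 102 110 114 115 114 109  99  87  84  93 102 101
  89  79  76  69  55  44]
186 [116 114 106  95  87  91 102 109 112 113 112 106  94  81  79  89 100 100
  90  84  86  84  70  55]
187 [114 112 105  93  86  92 103 109 112 112 111 104  88  74  71  80  92  93
  87  86  94  96  85  69]
188 [113 110 103  92  86  93 105 111 112 112 111 104  89  74  68  72  
[... 160 characters left out ...]
 192.04]), array([302.44, 192.48]), array([302.96, 193.  ])] pinmid [array([294.34, 184.39]), array([293.53, 183.58]), array([292.71, 182.77])] axis [297.66 187.7 ] ey per mm [ 0.26 -0.09] ex [0.17 0.17]
0.03 rod [array([302.25, 189.59]), array([302.68, 190.02]), array([303.21, 190.54])] pinmid [array([294.53, 181.96]), array([293.71, 181.15]), array([292.89, 180.34])] axis [297.87 185.26] ey per mm [ 0.26 -0.09] ex [0.17 0.17]
0.04 rod [array([302.49, 187.1 ]), array([302.93, 187.53]), array([303.46, 188.05])] pinmid [array([294.72, 179.5 ]), array([293.9 , 178.69]), array([293.07, 177.88])] axis [298.08 182.79] ey per mm [ 0.26 -0.09] ex [0.17 0.17]
bar ends [309.98 181.51] [288.95 161.84]
```

move_arm(
  motion=[
    [[-0.05,0.2,0],[0.001,-0.0017,0.001],-1],
    [[0,0,0],[0,0,0],-1],
    [[0,0,0],[0,0,0],-1],
  ],
)

```text
time_s: 9.77
position: [0.5606, 0.0502, 0.2021]
tool_rot: [[0.982, 0.187, 0.0], [0.187, -0.982, -0.0], [0.0, 0.0, -1.0]]
ft_force: [0.7, -0.1, -3.0]
grip_width: 0.0319
```

```bash
python3 look.py 9
```

```text
t 9.77 pos [0.5606 0.0502 0.2021] yaw 10.752593798282827 w 0.03187571127761753 F [ 0.7116 -0.1321 -2.9619] M [0.0175 0.0189 0.0102]
shift units total [-0.0026 -0.0038  1.2056] turn units [ 0.0001 -0.     -0.0004]
ring pred [0.5606 0.0502 0.0841]
```

View pics/o9.png

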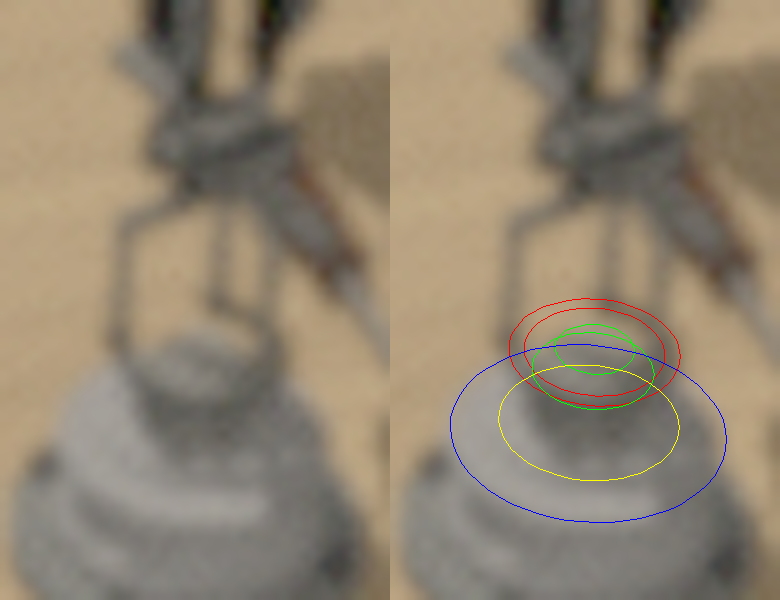

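Ring (crop x 113–288) and nose (150–250) are concentric to within a pixel. I'm descending in small checked steps.

move_arm(
  motion=[
    [[0,0,0.15],[0,0,0],-1],
    [[0,0,0.1],[0,0,0],-1],
    [[0,0,0],[0,0,0],-1],
  ],
)

```text
time_s: 10.07
position: [0.5608, 0.0499, 0.197]
tool_rot: [[0.983, 0.186, 0.001], [0.186, -0.983, -0.0], [0.001, 0.001, -1.0]]
ft_force: [0.6, -0.4, -3.3]
grip_width: 0.0315
```

```bash
python3 -c "
from h import *
st([.561,.0504,.178],10.8)"
```

```text
t 10.07 pos [0.5608 0.0499 0.197 ] yaw 10.729613292954793 w 0.0314741603057686 F [ 0.5641 -0.3565 -3.3314] M [0.0272 0.0301 0.0449]
shift units total [ 0.0149 -0.0208  0.9511] turn units [ 0.0003 -0.0005 -0.0006]
```

move_arm(
  motion=[
    [[0.015,-0.03,0.1],[0,-0.0005,-0.0005],-1],
    [[0,0,0.1],[0,0,0],-1],
    [[0,0,0.1],[0,0,0],-1],
    [[0,0,0],[0,0,0],-1],
    [[0,0,0],[0,0,0],-1],
  ],
)

```text
time_s: 10.48
position: [0.5609, 0.0508, 0.1901]
tool_rot: [[0.982, 0.188, -0.001], [0.188, -0.982, -0.001], [-0.001, 0.0, -1.0]]
ft_force: [-0.5, -0.5, -3.0]
grip_width: 0.0321
```

```bash
python3 look.py 10
```

```text
t 10.48 pos [0.5609 0.0508 0.1901] yaw 10.810532155791606 w 0.03207450905553776 F [-0.5039 -0.4846 -3.004 ] M [ 0.0262 -0.0008 -0.0081]
shift units total [-0.0224  0.0226  0.604 ] turn units [0.0002 0.0003 0.0001]
ring pred [0.5608 0.0508 0.0721]
```

View pics/o10.png

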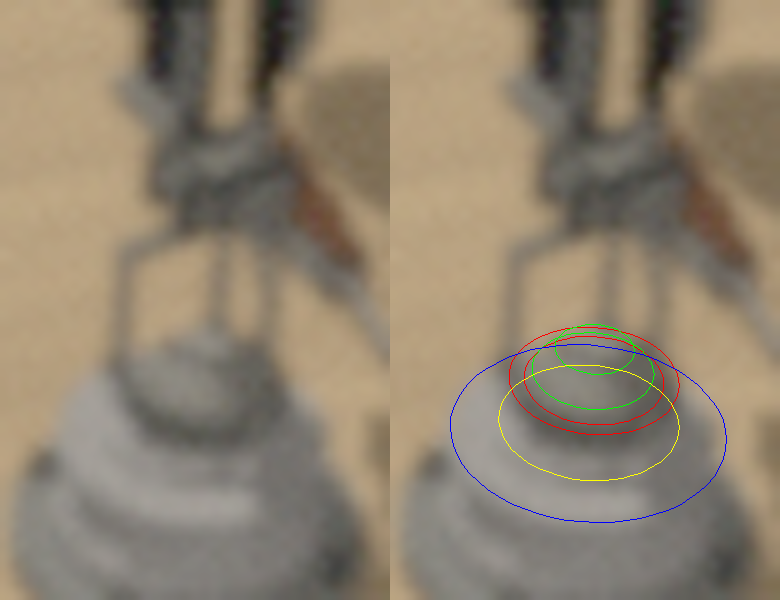

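move_arm(
  motion=[
    [[-0.01,0.02,0.1],[0,0,0],-1],
    [[0,0,0.1],[0,0,0],-1],
    [[0,0,0.1],[0,0,0],-1],
    [[0,0,0.1],[0,0,0],-1],
    [[0,0,0],[0,0,0],-1],
    [[0,0,0],[0,0,0],-1],
  ],
)

```text
time_s: 11.03
position: [0.5608, 0.0503, 0.1813]
tool_rot: [[0.982, 0.188, -0.0], [0.188, -0.982, -0.001], [-0.001, 0.0, -1.0]]
ft_force: [-0.2, 0.9, -2.8]
grip_width: 0.0318
```

```bash
python3 look.py 11
```

```text
t 11.03 pos [0.5608 0.0503 0.1813] yaw 10.806934644584143 w 0.03176014109830063 F [-0.2357  0.8943 -2.8146] M [-0.0507  0.0248  0.0045]
shift units total [-0.0123 -0.0023  0.1642] turn units [0.0002 0.0002 0.0001]
ring pred [0.5607 0.0502 0.0633]
```

View pics/o11.png

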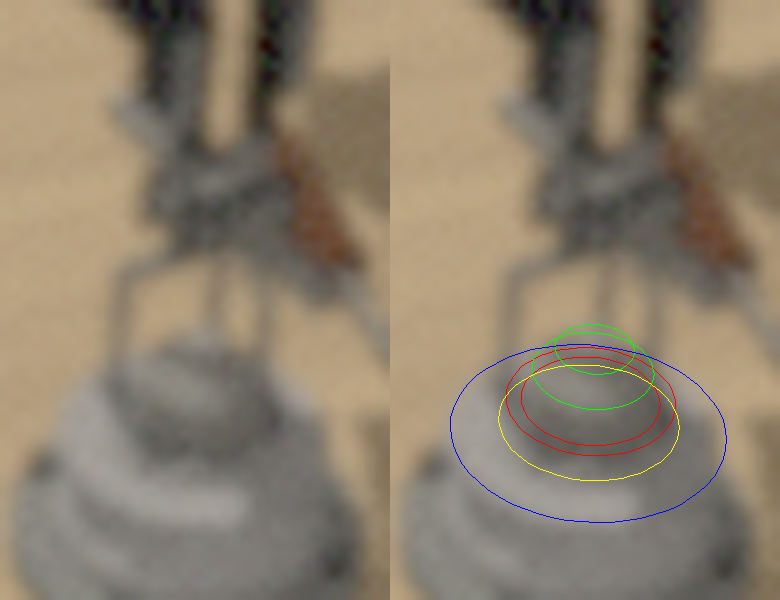

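Run:
```python
from h import *
np.set_printoptions(precision=2,suppress=True)
for n,C in(("scene0",None),("scene6",(.5614,.0556,.1483)),("scene7",(.5608,.0437,.1044)),("scene10",(.5608,.0508,.0721)),("scene11",(.5607,.0502,.0633))):
    d=load(n);g=cv2.GaussianBlur(d["img"],(3,3),0).astype(float).mean(2)
    if C:
        P=np.array([proj(d,[C[0]+.0255*np.cos(t),C[1]+.0255*np.sin(t),C[2]]) for t in np.linspace(0,6.28,200)]);b=P[P[:,1].argmax()];print(n,"ring bottom pred",b)
    r0=int(b[1])-7 if C else 190
    c0=int(b[0])-4 if C else 292
    for c in range(c0,c0+7): print(c,r0,g[r0:r0+20,c].astype(int))
P=np.array([proj(d,[.5605+.03*np.cos(t),.0503+.03*np.sin(t),.054]) for t in np.linspace(0,6.28,200)]);print("washer",P[P[:,1].argmax()])
P=np.array([proj(d,[.5605+.046*np.cos(t),.0503+.046*np.sin(t),.05]) for t in np.linspace(0,6.28,200)]);print("pulley",P[P[:,1].argmax()])
P=np.array([proj(d,[.5605+.017*np.cos(t),.0503+.017*np.sin(t),.054]) for t in np.linspace(0,6.28,200)]);print("groove base",P[P[:,1].argmax()])
```

```text
292 190 [107 105 100  95  91  90  87  81  72  65  62  67  80  95 103 103 104 109
 111 103]
293 190 [111 105  99  95  92  90  89  84  75  66  60  60  71  88 100 103 103 108
 111 105]
294 190 [109 103  98  95  93  92  90  86  78  68  60  59  67  82  97 103 104 109
 112 107]
295 190 [108 101  96  94  93  92  90  86  79  69  60  59  64  78  94 103 105 109
 113 108]
296 190 [109 102  96  93  92  90  87  84  78  69  59  57  62  75  91 101 104 109
 113 109]
297 190 [110 104  97  94  91  87  84  80  75  66  58  56  60  72  86  96 101 107
 112 109]
298 190 [111 105  98  93  88  83  80  76  71  63  56  55  59  70  84  94  99 106
 112 108]
scene6 ring bottom pred [299.72 181.47]
295 174 [119 120 119 117 113 104  90  80  83  98 110 113 113 114 115 112 103  89
  77  76]
296 174 [119 119 118 116 115 109  97  83  81  94 108 112 112 113 115 113 103  87
  74  71]
297 174 [116 117 117 116 115 112 101  86  80  91 105 111 112 112 114 113 106  92
  79  72]
298 174 [108 112 114 115 116 113 103  88  80  88 101 109 112 113 115 115 109  98
  86  77]
299 174 [ 90  98 104 109 112 112 104  90  80  85  99 108 11
[... 1620 characters left out ...]
86  86  81  71  61  56  52  50  55  69  84  97 107 111 105  91  79  75
  77  79]
293 195 [ 84  87  84  75  64  57  52  50  55  69  83  95 106 111 106  92  80  76
  77  79]
294 195 [ 81  86  86  79  68  59  53  51  56  68  80  92 104 111 108  94  82  78
  79  79]
295 195 [ 76  83  85  79  69  60  54  52  57  66  77  89 104 112 109  95  83  79
  79  79]
296 195 [ 70  78  81  77  68  59  54  52  54  62  73  87 103 113 109  96  83  79
  79  79]
297 195 [ 64  70  74  72  65  57  52  50  50  57  70  85 102 112 109  96  83  78
  78  78]
298 195 [ 60  64  67  65  60  55  51  48  49  56  68  83  99 109 107  96  84  78
  77  78]
washer [296.18 205.53]
pulley [296.56 209.71]
groove base [295.81 202.94]
```

move_arm(
  motion=[
    [[-0.01,0,0.06],[0,0,0],-1],
    [[0,0,0.06],[0,0,0],-1],
    [[0,0,0],[0,0,0],-1],
    [[0,0,0],[0,0,0],-1],
  ],
)

```text
time_s: 11.42
position: [0.5606, 0.0503, 0.1788]
tool_rot: [[0.982, 0.188, -0.0], [0.188, -0.982, -0.001], [-0.0, 0.001, -1.0]]
ft_force: [0.3, 0.9, -2.0]
grip_width: 0.032
```

```bash
python3 look.py 12
```

```text
t 11.42 pos [0.5606 0.0503 0.1788] yaw 10.812288496248332 w 0.03200833717310481 F [ 0.2514  0.8877 -2.0419] M [ 0.061  -0.0019  0.0124]
shift units total [-0.0037 -0.0017  0.0389] turn units [0.0003 0.0001 0.0001]
ring pred [0.5606 0.0502 0.0608]
```

View pics/o12.png

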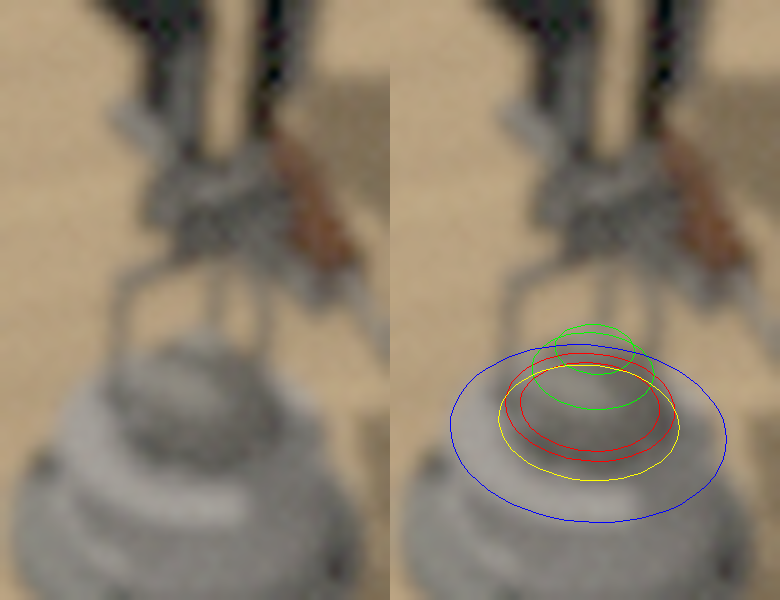

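move_arm(
  motion=[
    [[0,0,0],[0,0,0],-1],
    [[0,0,0],[0,0,0],-1],
    [[0,0,0],[0,0,0],-1],
  ],
)

```text
time_s: 11.72
position: [0.5607, 0.0503, 0.1789]
tool_rot: [[0.982, 0.188, 0.0], [0.188, -0.982, -0.001], [-0.0, 0.001, -1.0]]
ft_force: [0.5, 0.4, -3.3]
grip_width: 0.0313
```

move_arm(
  motion=[
    [[0,0,0],[0,0,0],-1],
    [[0,0,0],[0,0,0],-1],
  ],
)

```text
time_s: 11.88
position: [0.5607, 0.0503, 0.179]
tool_rot: [[0.982, 0.188, 0.0], [0.188, -0.982, -0.001], [0.0, 0.001, -1.0]]
ft_force: [-0.4, -0.7, -2.7]
grip_width: 0.0315
```

move_arm(
  motion=[
    [[0,0,0],[0,0,0],-1],
    [[0,0,0],[0,0,0],-1],
  ],
)

```text
time_s: 12.05
position: [0.5607, 0.0503, 0.179]
tool_rot: [[0.982, 0.188, 0.0], [0.188, -0.982, -0.001], [0.0, 0.001, -1.0]]
ft_force: [-0.0, -0.2, -2.7]
grip_width: 0.0315
```

```bash
python3 -c "
from h import *
st([.5608,.0503,.1785],10.8)
from rig import imaging
d=imaging.get_image('scene');cv2.imwrite('pics/final.png',d['img'])"
```

```text
t 12.05 pos [0.5607 0.0503 0.179 ] yaw 10.812575545509556 w 0.0314577157694348 F [-0.0432 -0.1909 -2.6909] M [-0.0136 -0.0326 -0.0123]
shift units total [ 0.0064 -0.0009  0.0252] turn units [ 0.0003 -0.0001  0.0001]
```

View pics/final.png

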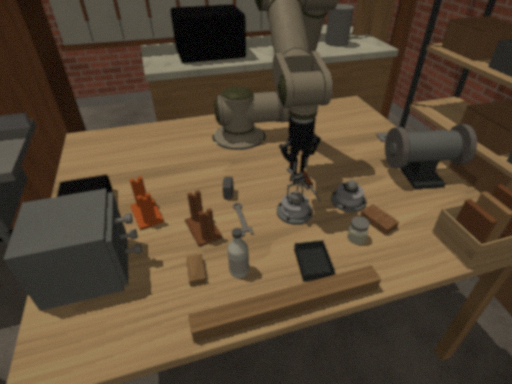

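The picture shows the pliers upright over the left stub at (295,207), the brown stand empty, and every bystander in its place. The wrist carries only the pliers' weight, about 2.7 N, with no sideways force. I'm handing in.

```bash
python3 -c "
from rig import job; print(job.close_job())"
```

```text
the job is handed in; nothing more can be done
None
```

I lifted the pliers straight up out of the brown stand and squeezed them to the stop with 60 N. I then lowered the spread ring over the bare stub and handed the job in at 12 s, still holding it there.

**Last checks**
- **Ring position:** estimated at (0.561, 0.050, 0.060–0.061) m. The stub axis is at about (0.560, 0.050) m with its groove at 0.060 m.
- **Upright:** the tool is within 0.1° of vertical.
- **Contact:** the wrist shows only the pliers' weight, about 2.7 N down. Sideways readings stayed within about 1 N, the level of the sensor noise, so I saw no sign of the ring touching stub or washer.
- **Bystanders:** all appear unmoved in the last picture.

**What disagreed or was not confirmed**
- The grip reading settled at 31.3–32 mm, not the stated 34 mm. I took this as the stop because it stayed steady.
- In the image, the ring's outer edges read up to about 2 mm further toward -y than the arm's pose predicted, while its pins and rod matched it. I trusted the pins and rod.
- The gap around the ring was not measured directly. The arm blocked the top camera, so centring rests on the scene camera alone, good to about 1 mm against 3 mm of clearance.

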